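# Nest the fired beakers and hang the mug

## Robot

A 6-joint arm with a two-finger parallel gripper is mounted at the origin on the work surface. World frame = base frame: x ahead of the robot, y to its left, z up, the work surface at z = 0. Lengths are in m, angles in rad, forces in N, time in s.
With the tool pointing down it reaches from about 0.3 to 0.85 m from the base axis. Payload 5.4 kg.
Tool frame: the origin (TCP) lies on the mounting face of the last link; the fingertips stand 173 mm ahead of it and the grasp point (between the pads) lies 155 mm ahead of it (r.grasp_offset is the distance from the TCP to the grasp point, in m); z points along the fingers, y is the line along which they close (so a half turn about z gives the same grasp; the last joint's range is limited). The gripper opens to 85 mm and grips with 20 to 120 N. Pads are 22 mm wide; open, the fingers measure 114 mm over their backs; the gripper's body (76 mm by 85 mm) begins 54 mm behind the grasp point. The pads swing forward as they close: fully open they stand 13 mm farther back than shut.
Start: joints at [1.09, 0.158, 1.597, -0, 1.386, -0.21], TCP at [0.154, 0.554, 0.405] pointing down, gripper open.
Joint ranges: [-2.91, 2.91], [-0.94, 2.29], [0.18, 2.7], [-1.29, 4.43], [0.17, 2.64], [-3, 3]. Speed limits (rad/s): [2.57, 2.57, 3.14, 3.14, 3.14, 3.14].

## Interface

Orientations are given as a unit quaternion [w, x, y, z].
In Python, from rig import r gives the robot as it stands. The module is installed in compiled form; this text tells all that it offers.
- The arm moves only by the shell command python3 -m jog 'ROWS'. ROWS is JSON, one flat list of numbers, 5 for each row, row after row: the finger opening in mm, from 0 to 85.4, then the shift along the tool's x, y, z in mm, then the turn about the tool's z in degrees. A call has 1 to 20 rows; each row is the pose to reach, as a shift and turn from the pose commanded when the call began, along the tool's axes at that moment; what a row does not reach only later rows make up. A row lasts 1/8 s, in which the tool goes at most 62.5 mm and 10.7 degrees, less where a joint would pass 70% of its speed; a pose out of reach is approached as far as the arm can. A call with a gripper value outside its range is refused whole. The fingers move at their own pace and stop on an object; the grip force is fixed at half the most. Time passes only in rows, so rows that repeat a pose let the fingers close. It gives the time, the measured TCP pose, the force, the opening and the grip force at its end, in the units of the state.
- r.read_state(): the state, without advancing time (a new reading comes with each control period).
- r.capture(name): name is "scene" or "side" or "wrist"; returns the picture (400x640x3 uint8, red, green, blue); there is no depth.
- r.camera_params(name): a dict with "intrinsics" (3x3 intrinsics, pixels), "k1" (the pictures are not rectified: a ray, as slopes to the right and down, at radius r is drawn at 1 + k1 r^2 times it, then the intrinsics apply), "rvec" (rotation vector, rad) and "tvec" (3), from world to camera coordinates, as OpenCV has them. Camera axes: x right, y down, z forward; pixel columns grow to the right and rows downward; lengths in m; the calibration is good to about 2 mm. A picture is of the moment at which its call begins: read the wrist's pose just before it. camera_params takes no time and is no camera call; for the wrist camera it gives the pose at the moment of the call.
- r.job_done(): hands the job in; it is judged then, once.
The state is a dict: "t": time; "q": joint angles; "joint_vel": joint speeds; "joint_efforts": joint torques, N m; "eef_pos": TCP position; "ee_rot": TCP orientation; "wrist_force": force on the tool from outside, world axes, zero at the start; "moment": the same for the moment, N m; "gripper_width": opening from 0.0 (shut) to 1.0 (fully open); "grasp_force": force on a finger pad.
Only numpy, scipy, OpenCV 4.12 (cv2) and the standard library are available. Lean on these libraries where they do the work, as an engineer would, in place of code of your own. Each camera call takes 0.05 s, during which the arm holds its last target. There are 200 camera calls.

## Task

Clear the potter's finishing bench: nest the three collared beakers upright inside one another as a single straight stack standing near the middle of the round plywood bat, each pushed fully home in the one below, in any order. Once the stack is finished and free of the gripper, hang the mug by its handle on the stand's upturned hook and let go (it may go on swinging). Lower the beakers gently into place without dropping them, tip none over, and leave the bowl, the lidded jar and the teapot where they are.

Things in the scene. Friction and masses are not known exactly. Their poses are not given: they have to be found in the camera images.
- beaker1: one of three like brown beakers, no handle, upright, open on top. 84 mm high: tapering body (diameter 34 mm at the foot, 54 at height 56) under a straight collar 66 mm across (height 56 to 84; wall 3.5, mouth 59). Nested, the collar sits on the rim below: each stands 28 mm higher than the one under it. Grip across the collar. Origin: centre of the underside, z up
- beaker2: one of three like brown beakers, no handle, upright, open on top. 84 mm high: tapering body (diameter 34 mm at the foot, 54 at height 56) under a straight collar 66 mm across (height 56 to 84; wall 3.5, mouth 59). Nested, the collar sits on the rim below: each stands 28 mm higher than the one under it. Grip across the collar. Origin: centre of the underside, z up
- beaker3: one of three like brown beakers, no handle, upright, open on top. 84 mm high: tapering body (diameter 34 mm at the foot, 54 at height 56) under a straight collar 66 mm across (height 56 to 84; wall 3.5, mouth 59). Nested, the collar sits on the rim below: each stands 28 mm higher than the one under it. Grip across the collar. Origin: centre of the underside, z up
- mug: brown straight mug with one D-shaped handle, standing upright at the start; 66 mm in diameter, 85 mm high, wall 4.5 mm; handle toward its own +y, of 10 mm round bar, reaching 69 mm from the axis, its top bar centred at height 72 mm. Origin: centre of the underside, z up along the axis
- mug_handle (a point): middle of the mug handle's opening, 45 mm along the mug's +y from its axis and 44 mm above its underside; the opening is about 25 mm wide (radially) and 46 mm high, and is passed through along the mug's x axis. Axes as the mug's
- bat: round plywood board lying on the bench, fixed, 140 mm in diameter, 12 mm thick; empty at the start. Origin: centre of its underside
- hook_stand: dark steel stand, fixed: foot disc 100 mm in diameter, post 16 mm thick and 190 mm high, one horizontal arm. Origin: centre of the foot's underside; the arm points along its -x
- hook_seat (a point): where to hang: on the axis of the stand's arm (8 mm round bar), 170 mm above the bench. Axes as the stand's: the arm runs along x; the post is 62 mm toward +x; toward -x the arm turns up from 24 mm on and ends at 38 mm, its top 18 mm above the arm's axis
- bowl: bystander: open bowl 116 mm in diameter, 55 mm high. Origin: centre of the underside
- lidded_jar: bystander: squat jar with knobbed lid, 84 mm in diameter, 96 mm high. Origin: centre of the underside
- teapot: bystander: small round teapot, 104 mm in diameter, 82 mm high, spout toward its +y, handle toward its -y. Origin: centre of the underside

How it is judged:
By the outcome, as a careful person would: the job done as asked, in the order asked, and still so for the second after the job is handed in, with the robot touching nothing.
It also fails if it takes over 69 s, if anything falls off the work surface, if the arm or the gripper's body presses on something with over 40 N, if the wrist force passes 120 N, or if a joint passes its speed limit or range.

## Working session

There is one attempt and no reset: what is moved stays moved. The work goes in short steps, Python scripts to look and compute and a shell command to move; the robot and the scene stay as the last step left them, time stands still between calls to the robot, and variables do not carry over. Pictures are saved under pics/ and viewed, at most 10 in all, crops included, and the job is handed in when it is done.

```bash
mkdir -p pics; cat > h.py <<'E'
import numpy as np, cv2
from rig import r
def cap(n,f):
    p=r.camera_params(n); im=r.capture(n); cv2.imwrite(f'pics/{f}.png',im[:,:,::-1]); return p,im
def proj(p,X):
    R=cv2.Rodrigues(np.array(p['rvec'],float))[0]; c=np.atleast_2d(X)@R.T+np.array(p['tvec']).ravel()
    s=c[:,:2]/c[:,2:]; s=s*(1+p['k1']*(s**2).sum(1,keepdims=True)); K=np.array(p['intrinsics'])
    return s*[K[0,0],K[1,1]]+K[:2,2]
def ray(p,uv):
    K=np.array(p['intrinsics']); d=(np.array(uv,float)-K[:2,2])/[K[0,0],K[1,1]]; s=d.copy()
    for _ in range(30): s=d/(1+p['k1']*(s**2).sum())
    R=cv2.Rodrigues(np.array(p['rvec'],float))[0]
    return -R.T@np.array(p['tvec']).ravel(), R.T@np.array([*s,1])
def onz(p,uv,z):
    o,d=ray(p,uv); return o+d*(z-o[2])/d[2]
E
python3 - <<'E'
from h import *
for n in('scene','side','wrist'):
    p,im=cap(n,n+'0'); o,d=ray(p,(320,200)); print(n,o.round(3),d.round(2))
    import pickle; pickle.dump(p,open(n+'0.pkl','wb'))
s=r.read_state(); print(s['t'],s['eef_pos'],s['ee_rot'],s['wrist_force'],r.grasp_offset)
a=cv2.imread('pics/scene0.png');b=cv2.imread('pics/side0.png')
cv2.imwrite('pics/s0.png',cv2.resize(a,(800,500),interpolation=cv2.INTER_CUBIC))
cv2.imwrite('pics/d0.png',cv2.resize(b,(800,500),interpolation=cv2.INTER_CUBIC))
E
```

```text
scene [1.219 0.296 0.867] [-0.63 -0.27 -0.73]
side [0.443 0.759 0.754] [ 0.18 -0.77 -0.62]
wrist [0.083 0.572 0.372] [ 0.27 -0.09 -0.96]
0.15 [0.15374586 0.55384931 0.40392292] [-2.47887601e-04  1.34994839e-01  9.90846027e-01 -6.94846535e-04] [-0.32705577 -0.72597857  0.58079082] 0.1547
```

View pics/s0.png

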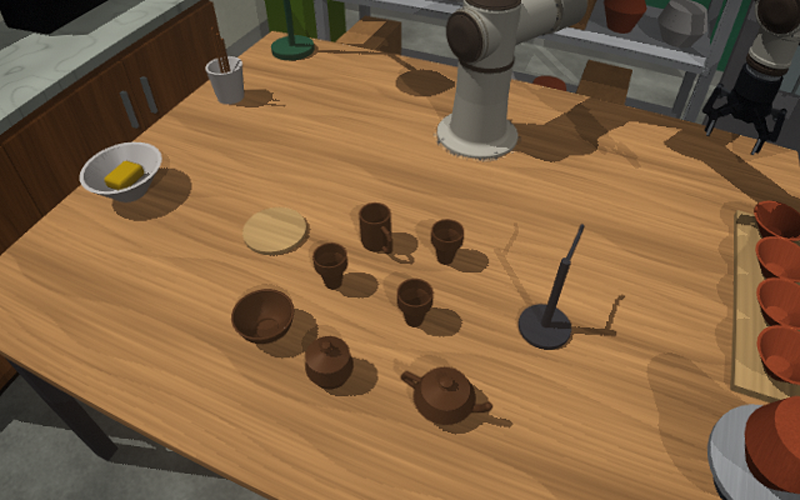

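View pics/d0.png

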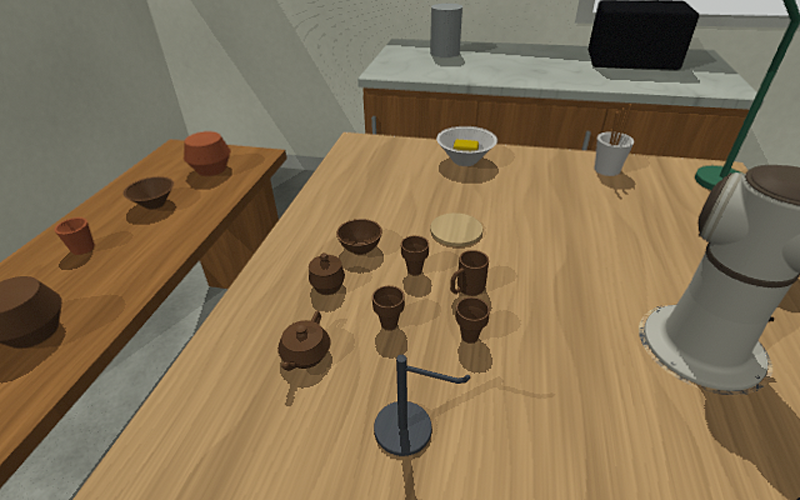

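The scene picture shows beakers with rims at (331,253), (447,229) and (415,292), the mug at (375,211), the bat at (275,231), the stand foot at (545,326), and the bowl, jar and teapot at the near edge. The side picture shows the same beakers at (415,242), (472,308) and (388,293), the mug at (474,260) with its handle toward the camera's left, and the bat at (457,229).

```bash
python3 - <<'E'
from h import *
import pickle
P={n:pickle.load(open(n+'0.pkl','rb')) for n in('scene','side')}
T={'A':((331,252),(415,242),.084),'B':((447.5,229),(472,308),.084),'C':((415,290),(388,293),.084),'mug':((376,211.5),(474,260),.085),
'bat':((275.5,231),(457,229.5),.012),'foot':((545,326),(403,428),.008),'posttop':((567,262),(402,357),.19),'tip':((583,227),(466,379),.188),
'jar':((328,343),(324,259),.096),'teapot':((446,383),(303,330),.082),'bowl':((263,311),(359,234),.055),'handle':((388,236),(456,277),.05)}
for k,(a,b,z) in T.items():
    o1,d1=ray(P['scene'],np.array(a)/1.25);o2,d2=ray(P['side'],np.array(b)/1.25)
    st=np.linalg.lstsq(np.c_[d1,-d2],o2-o1,rcond=None)[0]
    x1=o1+d1*st[0];x2=o2+d2*st[1]
    print(k,((x1+x2)/2).round(3),'gap',round(np.linalg.norm(x1-x2)*1000,1),'z-known',z,onz(P['scene'],np.array(a)/1.25,z)[:2].round(3),onz(P['side'],np.array(b)/1.25,z)[:2].round(3))
A=cv2.imread('pics/scene0.png')[150:290,180:400];B=cv2.imread('pics/side0.png')[170:310,230:450]
big=np.vstack([cv2.resize(x,None,fx=2.1,fy=2.1,interpolation=3) for x in(A,B)])
big=np.hstack([cv2.resize(x,None,fx=1.8,fy=1.8,interpolation=3) for x in(A,B)])
cv2.imwrite('pics/big.png',big);print(big.shape)
E
```

```text
A [ 0.604 -0.106  0.089] gap 1.7 z-known 0.084 [ 0.599 -0.109] [ 0.606 -0.112]
B [0.455 0.076 0.085] gap 4.0 z-known 0.084 [0.452 0.074] [0.456 0.077]
C [0.626 0.075 0.09 ] gap 0.4 z-known 0.084 [0.622 0.073] [0.627 0.069]
mug [ 0.465 -0.076  0.084] gap 4.9 z-known 0.085 [ 0.463 -0.077] [ 0.466 -0.071]
bat [ 0.526 -0.295  0.001] gap 0.9 z-known 0.012 [ 0.535 -0.287] [ 0.524 -0.281]
foot [0.545 0.31  0.004] gap 1.0 z-known 0.008 [0.548 0.309] [0.545 0.313]
posttop [0.547 0.309 0.189] gap 3.5 z-known 0.19 [0.55 0.31] [0.546 0.308]
tip [0.448 0.321 0.182] gap 2.0 z-known 0.188 [0.454 0.32 ] [0.449 0.327]
jar [ 0.79  -0.011  0.088] gap 8.4 z-known 0.096 [ 0.791 -0.012] [0.787 0.003]
teapot [0.769 0.187 0.069] gap 1.0 z-known 0.082 [0.776 0.189] [0.762 0.197]
bowl [ 0.757 -0.167  0.051] gap 9.6 z-known 0.055 [ 0.755 -0.17 ] [ 0.756 -0.155]
handle [ 0.499 -0.034  0.063] gap 2.7 z-known 0.05 [ 0.486 -0.041] [ 0.501 -0.047]
(252, 792, 3)
```

```bash
cat >> h.py <<'E'
from scipy.spatial.transform import Rotation as Ro
def shift(x,y,z,yaw=None):
    "tool shift mm and turn deg to reach TCP xyz with tool-y heading yaw (deg, mod 180)"
    s=r.read_state(); R=Ro.from_quat(np.roll(s['ee_rot'],-1)).as_matrix(); p=np.array(s['eef_pos'])
    h=np.degrees(np.arctan2(R[1,1],R[0,1])); out=(R.T@(np.array([x,y,z])-p)*1000).round(1)
    print('t',round(s['t'],2),'TCP',p.round(4),'heading',h.round(1),'q6',round(s['q'][5],2),'SHIFT',out,'turn',None if yaw is None else round(-(((yaw-h)+90)%180-90),1),'F',np.round(s['wrist_force'],1),'w',s['gripper_width'])
E
python3 - <<'E'
from h import *
shift(.55,-.09,.41)
print(r.camera_params('wrist')['intrinsics'],r.camera_params('scene')['intrinsics'])
E
```

```text
t 0.15 TCP [0.1537 0.5538 0.4039] heading 74.5 q6 -0.21 SHIFT [-554.1 -514.4   -5.5] turn None F [-0.3 -0.7  0.6] w 0.9957353782478385
[[312.70229565   0.         322.37531163]
 [  0.         312.70229565 200.11343705]
 [  0.           0.           1.        ]] [[448.70641342   0.         314.02873566]
 [  0.         448.70641342 201.60204813]
 [  0.           0.           1.        ]]
```

View pics/big.png

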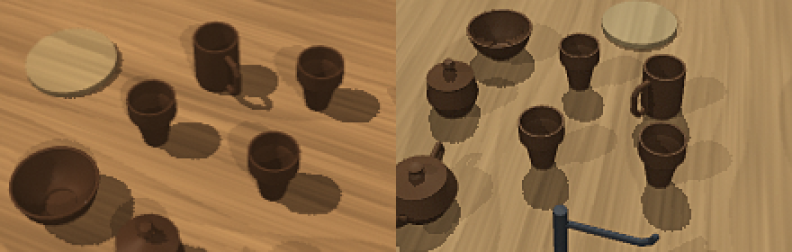

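The enlarged crop confirms the layout: bat at left (70,62), and the mug handle pointing to lower right in the scene view. Next I move over beaker A and the mug for a wrist look.

```bash
python3 -m jog '[85,-554,-514,-5,0,85,-554,-514,-5,0,85,-554,-514,-5,0,85,-554,-514,-5,0,85,-554,-514,-5,0,85,-554,-514,-5,0,85,-554,-514,-5,0,85,-554,-514,-5,0,85,-554,-514,-5,0,85,-554,-514,-5,0,85,-554,-514,-5,0,85,-554,-514,-5,0,85,-554,-514,-5,0,85,-554,-514,-5,0,85,-554,-514,-5,0,85,-554,-514,-5,0]'
python3 - <<'E'
from h import *; import pickle
p,im=cap('wrist','w1'); pickle.dump(p,open('w1.pkl','wb'))
cv2.imwrite('pics/w1b.png',cv2.resize(im[:,:,::-1],(800,500),interpolation=3)); shift(.6,-.11,.227)
for n,x,y,z in(('A',.602,-.11,.084),('mug',.465,-.074,.085),('B',.454,.076,.084),('C',.624,.073,.084),('bat',.529,-.286,.012)): print(n,(proj(p,[x,y,z])*1.25).round())
E
```

```text
t: 2.15
eef_pos: [0.5498, -0.0882, 0.4099]
ee_rot: [0.0, 0.134, 0.991, 0.0]
wrist_force: [1.0, -0.6, -0.6]
gripper_width: 0.998
grasp_force: 0.0
t 2.2 TCP [ 0.5498 -0.0884  0.41  ] heading 74.6 q6 -1.68 SHIFT [-54.1  -7.5 183. ] turn None F [0.3 0.5 0.3] w 0.9921253450934383
A [[396. 299.]]
mug [[392. 116.]]
B [[601.  37.]]
C [[624. 267.]]
bat [[203. 247.]]
```

View pics/w1b.png

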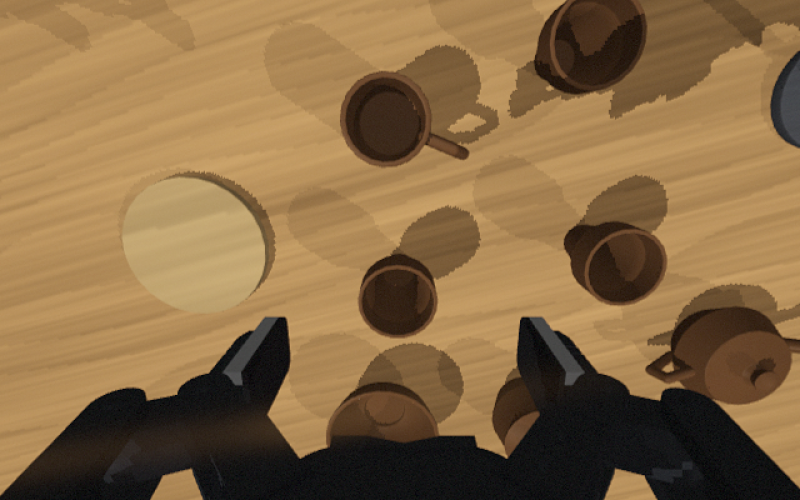

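The wrist picture shows rim centres at A (398,297), mug (386,118), C (625,266) and B about (600,41). The bat centre is at (196,245) and the handle tip at (465,154).

```bash
python3 - <<'E'
from h import *; import pickle
p=pickle.load(open('w1.pkl','rb'))
for n,u,v,z in(('A',398.5,297,.084),('mug',386,118.5,.085),('B',600,41,.084),('C',625,266,.084),('bat',196,245,.012),('batL',122,243,.012),('batR',268,250,.012),('h0',430,139,.072),('h1',466,154,.072)): print(n,onz(p,(u/1.25,v/1.25),z)[:2].round(4))
E
```

```text
A [ 0.601  -0.1074]
mug [ 0.4657 -0.0789]
B [0.4563 0.0748]
C [0.6232 0.0736]
bat [ 0.5257 -0.2922]
batL [ 0.5047 -0.3609]
batR [ 0.5491 -0.2263]
h0 [ 0.4881 -0.0513]
h1 [ 0.506  -0.0276]
```

```bash
python3 -m jog '[85,-55,-5,0,0,85,-55,-5,50,0,85,-55,-5,100,0,85,-55,-5,140,0,85,-55,-5,165,0,85,-55,-5,181,0,85,-55,-5,181,0,60,-55,-5,181,0,55,-55,-5,181,0,55,-55,-5,181,0,55,-55,-5,181,0,55,-55,-5,181,0,55,-55,-5,171,0,55,-55,-5,141,0]'
python3 - <<'E'
from h import *
p,im=cap('wrist','w2'); cv2.imwrite('pics/w2b.png',cv2.resize(im[150:,100:540,::-1],None,fx=1,fy=1)); shift(.527,-.290,.30); print(r.read_state()['grasp_force'])
E
```

```text
t: 3.95
eef_pos: [0.6006, -0.1086, 0.2671]
ee_rot: [-0.003, 0.135, 0.991, 0.001]
wrist_force: [-0.2, -0.0, -2.4]
gripper_width: 0.744
grasp_force: 72.4
t 4.0 TCP [ 0.6026 -0.1092  0.2731] heading 74.5 q6 -1.68 SHIFT [  24.4 -194.4  -26.9] turn None F [ 2.9 -0.7  1.9] w 0.7483910468239293
72.4230172806756
```

View pics/w2b.png

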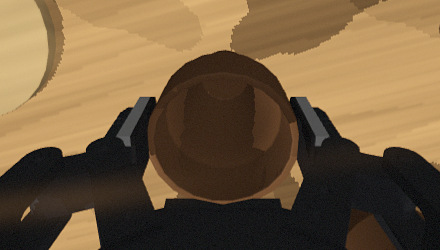

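The beaker is held squarely between the pads. Carry it to the bat.

```bash
python3 -m jog '[55,6,-50,-10,0,55,13,-105,-10,0,55,20,-160,-10,0,55,23,-195,-10,0,55,23,-195,5,0,55,23,-195,15,0,55,23,-195,22,0,55,23,-195,25,0,55,23,-195,27,0,55,23,-195,28,0,55,23,-195,28,0]'
```

```text
t: 5.38
eef_pos: [0.5284, -0.29, 0.2433]
ee_rot: [0.001, 0.135, 0.991, 0.0]
wrist_force: [-3.7, 6.5, 12.0]
gripper_width: 0.746
grasp_force: 74.1
```

```bash
python3 -m jog '[70,0,0,0,0,80,0,0,0,0,85,0,0,0,0,85,0,0,-20,0,85,0,0,-60,0,85,1,30,-85,0,85,2,85,-90,0,85,2,140,-90,0,85,3,200,-90,0,85,4,255,-90,0,85,4,310,-90,0,85,4,355,-90,0,85,4,376,-90,0,85,4,376,-90,0]'
python3 - <<'E'
from h import *
p,im=cap('wrist','w3'); cv2.imwrite('pics/w3b.png',im[:,:,::-1]); shift(.623,.074,.229); print((proj(p,[[.6232,.0736,.084],[.79,-.011,.096]])).round())
E
```

```text
t: 7.12
eef_pos: [0.6244, 0.0732, 0.3315]
ee_rot: [0.0, 0.134, 0.991, -0.0]
wrist_force: [0.4, -0.4, 0.1]
gripper_width: 0.999
grasp_force: 0.0
t 7.17 TCP [0.6243 0.0721 0.3312] heading 74.5 q6 -1.38 SHIFT [  1.8   1.5 102.2] turn None F [ 0.8 -0.4 -0.3] w 0.9911107448284705
[[324. 210.]
 [281. 417.]]
```

View pics/w3b.png

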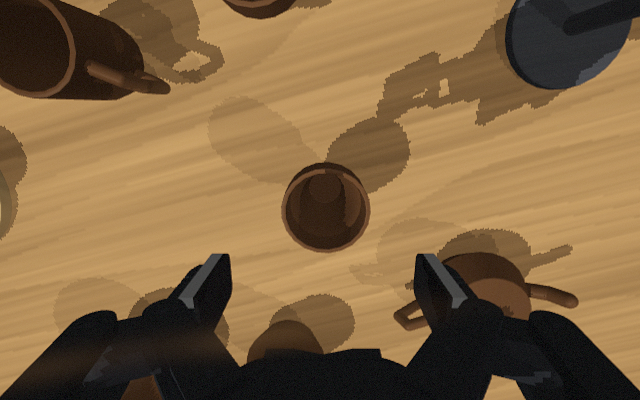

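Beaker C's centre is at (325,209), as predicted. Grasp and lift.

```bash
python3 -m jog '[85,0,0,50,0,85,0,0,85,0,85,0,0,102,0,85,0,0,102,0,60,0,0,102,0,55,0,0,102,0,55,0,0,102,0,55,0,0,102,0,55,0,0,90,0,55,0,0,50,0,55,0,0,0,0,55,0,0,-35,0,55,0,-40,-35,0,55,0,-95,-35,0,55,-1,-150,-35,0,55,-1,-200,-35,0,55,-1,-200,-35,0]'
python3 - <<'E'
from h import *
p,im=cap('wrist','w4'); cv2.imwrite('pics/w4b.png',im[:,:,::-1]); shift(.527,-.29,.366)
a,b=r.capture('scene'),r.capture('side')
print(proj(p,[.527,-.29,.096]).round())
E
```

```text
t: 9.3
eef_pos: [0.5707, -0.1233, 0.3663]
ee_rot: [0.0, 0.137, 0.991, -0.0]
wrist_force: [-0.1, 1.1, -2.1]
gripper_width: 0.759
grasp_force: 67.3
t 9.35 TCP [ 0.5712 -0.1215  0.3662] heading 74.3 q6 -1.71 SHIFT [-3.000e+00 -1.741e+02  1.000e-01] turn None F [-1.2  0.2 -2. ] w 0.7593970767872472
[[110. 206.]]
```

View pics/w4b.png

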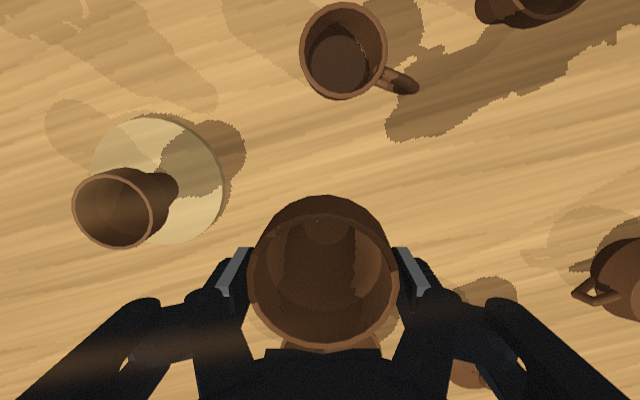

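The first beaker stands on the bat with its rim centre at (113,208), within 2 px of predicted, and the second is held squarely. Now nest it.

```bash
python3 -m jog '[55,-1,-50,0,0,55,-2,-100,0,0,55,-3,-150,0,0,55,-4,-174,0,0,55,-4,-174,0,0,55,-4,-174,25,0,55,-4,-174,50,0,55,-4,-174,65,0,55,-4,-174,77,0,55,-4,-174,86,0,55,-4,-174,92,0,55,-4,-174,95,0,55,-4,-174,97,0,55,-4,-174,97,0]'
```

```text
t: 11.2
eef_pos: [0.5303, -0.2908, 0.2722]
ee_rot: [0.003, 0.135, 0.991, -0.003]
wrist_force: [1.4, -3.9, 6.1]
gripper_width: 0.76
grasp_force: 68.6
```

```bash
python3 -m jog '[55,0,0,2,0,55,0,0,3,0,55,0,0,3,0]'
python3 - <<'E'
from h import *
ims=[]
for n in('scene','side'):
    p,im=cap(n,n+'5'); u=proj(p,[.528,-.29,.06])[0].round().astype(int); print(n,u)
    x0=max(u[0]-40,0);y0=max(u[1]-45,0); c=im[y0:y0+80,x0:x0+80,::-1]; print(x0,y0); ims.append(cv2.resize(c,(400,400),interpolation=3))
cv2.imwrite('pics/n5.png',np.hstack(ims))
E
```

```text
t: 11.58
eef_pos: [0.531, -0.2917, 0.2715]
ee_rot: [0.005, 0.135, 0.991, -0.004]
wrist_force: [1.0, -3.7, 16.0]
gripper_width: 0.752
grasp_force: 69.4
scene [218 170]
178 125
side [366 170]
326 125
```

View pics/n5.png

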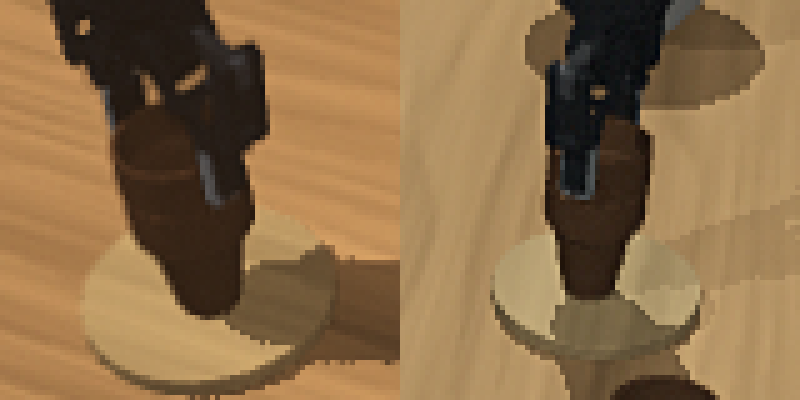

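Both views show the second beaker's collar flush on the first, on the bat, at 16 N push. Release and fetch the third.

```bash
python3 -m jog '[55,0,0,-3,0,70,0,0,-3,0,80,0,0,-3,0,85,0,0,-3,0,85,0,0,-25,0,85,0,0,-65,0,85,10,20,-95,0,85,33,66,-95,0,85,58,116,-95,0,85,83,166,-95,0,85,108,216,-95,0,85,133,266,-95,0,85,158,316,-95,0,85,166,332,-60,0,85,166,332,-20,0,85,166,332,-10,0]'
python3 - <<'E'
from h import *
p,im=cap('wrist','w6'); cv2.imwrite('pics/w6b.png',im[:,:,::-1]); shift(.4563,.0748,.229); print(proj(p,[[.4563,.0748,.084],[.4657,-.0789,.085]]).round())
E
```

```text
t: 13.68
eef_pos: [0.4563, 0.0757, 0.273]
ee_rot: [-0.003, 0.135, 0.991, -0.0]
wrist_force: [0.0, -0.7, 0.9]
gripper_width: 0.997
grasp_force: 0.0
t 13.72 TCP [0.4567 0.0754 0.2733] heading 74.5 q6 -1.4 SHIFT [ 0.  -0.6 44.3] turn None F [-1.1 -0.5  0.2] w 0.9976327068541171
[[323. 248.]
 [ 78. 326.]]
```

View pics/w6b.png

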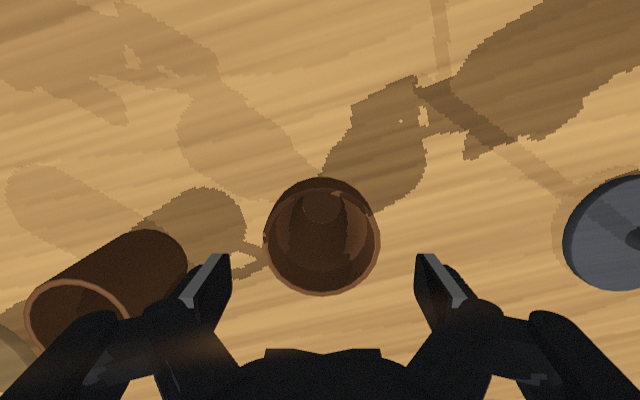

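Beaker B's rim centre is at about (322,244), 2 to 3 mm toward +x of the tool. Grasp with that correction.

```bash
python3 -m jog '[85,2,0,25,0,85,2,0,44,0,85,2,0,44,0,60,2,0,44,0,55,2,0,44,0,55,2,0,44,0,55,2,0,44,0,55,2,0,44,0,55,2,0,30,0,55,2,0,-20,0,55,2,0,-70,0,55,2,0,-115,0,55,2,0,-115,0]'
python3 - <<'E'
from h import *
shift(.529,-.29,.388)
E
```

```text
t: 15.35
eef_pos: [0.4569, 0.0758, 0.3962]
ee_rot: [0.005, 0.135, 0.991, 0.0]
wrist_force: [-0.3, -0.3, -1.5]
gripper_width: 0.753
grasp_force: 67.2
t 15.35 TCP [0.4569 0.0758 0.3962] heading 74.5 q6 -1.4 SHIFT [-167.2 -333.2    9.3] turn None F [-0.3 -0.3 -1.5] w 0.7528410106184933
```

```bash
python3 -m jog '[55,-25,-50,0,0,55,-50,-100,0,0,55,-75,-150,0,0,55,-100,-200,0,0,55,-125,-250,0,0,55,-150,-300,0,0,55,-168,-332,0,0,55,-168,-332,0,0,55,-168,-332,0,0,55,-168,-332,25,0,55,-168,-332,48,0,55,-168,-332,63,0,55,-168,-332,74,0,55,-168,-332,82,0,55,-168,-332,87,0,55,-168,-332,90,0,55,-168,-332,92,0,55,-168,-332,94,0,55,-168,-332,94,0]'
python3 - <<'E'
from h import *
shift(.529,-.29,.30)
E
```

```text
t: 17.73
eef_pos: [0.5316, -0.29, 0.3022]
ee_rot: [0.006, 0.135, 0.991, -0.002]
wrist_force: [4.0, 3.0, 15.2]
gripper_width: 0.749
grasp_force: 65.8
t 17.73 TCP [ 0.5316 -0.29    0.3022] heading 74.5 q6 -2.0 SHIFT [ 2.6 -0.7  2.2] turn None F [ 4.   3.  15.2] w 0.7489764621526432
```

The third beaker is home (15 N at the expected height). Release and go above the mug, turning to its handle.

```bash
python3 -m jog '[55,0,0,-3,0,70,0,0,-3,0,80,0,0,-3,0,85,0,0,-3,0,85,0,0,-25,0,85,0,0,-65,0,85,10,16,-65,10,85,30,48,-65,20,85,55,88,-65,30,85,80,128,-65,40,85,105,168,-65,50,85,116,186,-65,60,85,116,186,-65,70,85,116,186,-65,80,85,116,186,-65,90,85,116,186,-65,100,85,116,186,-65,112,85,116,186,-65,112,85,116,186,-65,112]'
python3 - <<'E'
from h import *; import pickle
shift(.4657,-.0789,.218)
M=np.zeros((600,800,3),np.uint8)
p,im=cap('wrist','w7'); pickle.dump(p,open('w7.pkl','wb'))
print('mug pred',proj(p,[[.4657,-.0789,.085],[.508,-.0246,.072]]).round())
u=proj(p,[.485,-.055,.08])[0]; 
def crop(im,u,w,h,W,H):
    x0=int(np.clip(u[0]-w/2,0,640-w));y0=int(np.clip(u[1]-h/2,0,400-h)); print('crop',x0,y0,'scale',W/w)
    return cv2.resize(im[y0:y0+h,x0:x0+w,::-1],(W,H),interpolation=3)
M[:350,:400]=crop(im,u,200,175,400,350)
for n,k in(('scene',0),('side',1)):
    p,im=cap(n,n+'7'); pickle.dump(p,open(n+'7.pkl','wb'))
    M[350:,k*400:k*400+400]=crop(im,proj(p,[.50,.315,.15])[0],80,50,400,250)
    M[:350,400+200*k:600+200*k]=crop(im,proj(p,[.528,-.29,.07])[0],60,105,200,350)
cv2.imwrite('pics/m7.png',M)
E
```

```text
t: 20.1
eef_pos: [0.4668, -0.0788, 0.3615]
ee_rot: [-0.0, 0.896, 0.443, -0.0]
wrist_force: [-0.2, 0.6, -0.9]
gripper_width: 0.995
grasp_force: 0.0
t 20.1 TCP [ 0.4668 -0.0788  0.3615] heading -37.4 q6 0.23 SHIFT [ -0.8  -0.8 143.5] turn None F [-0.2  0.6 -0.9] w 0.9953259537014905
mug pred [[321. 199.]
 [322. 111.]]
crop 222 73 scale 2.0
crop 416 181 scale 5.0
crop 187 114 scale 3.3333333333333335
crop 304 280 scale 5.0
crop 335 114 scale 3.3333333333333335
```

View pics/m7.png

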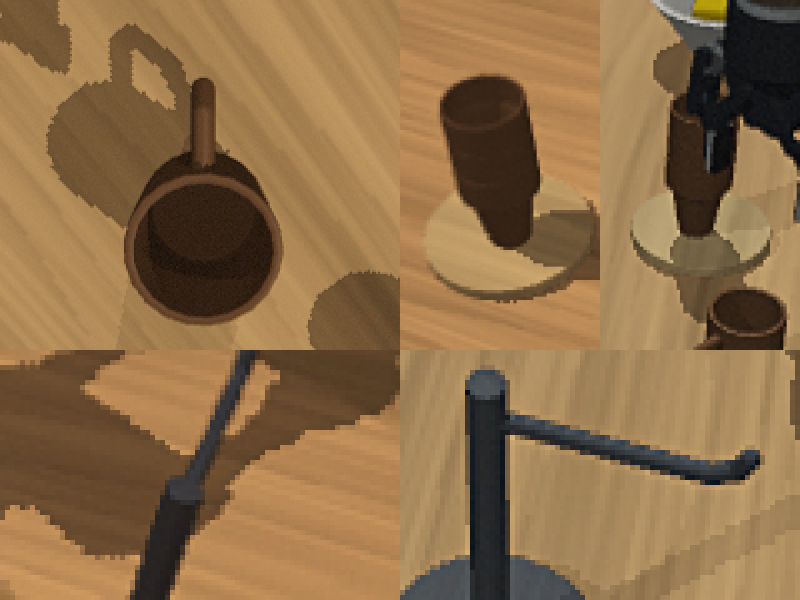

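The montage shows the mug rim centre at full-frame (323.5,197) with the handle pointing straight along tool +x. The beakers form a straight stack on the bat. In the side crop the post top is at (487,382), the arm axis runs (515,424) to (690,467), and the tip is at (755,458).

```bash
python3 - <<'E'
from h import *; import pickle
w,sc,sd=[pickle.load(open(n+'7.pkl','rb')) for n in('w','scene','side')]
print('mug',onz(w,(323.5,197),.085).round(4),'htip',onz(w,(323.5,73+40),.072).round(4))
S=lambda u,v:(304+(u-400)/5,280+(v-350)/5); C=lambda u,v:(416+u/5,181+(v-350)/5)
print('posttop side',onz(sd,S(487,382),.19).round(4),'scene',onz(sc,C(183,488),.19).round(4))
a,b=onz(sd,S(515,424),.17),onz(sd,S(690,467),.17); print('arm',a.round(4),b.round(4),np.degrees(np.arctan2(*(b-a)[1::-1])))
print('tip',onz(sd,S(756,456),.187).round(4), 'scene arm', onz(sc,C(195,470),.17).round(4),onz(sc,C(243,365),.17).round(4))
for n,p in(('scene',sc),('side',sd)):
  for th in(168,172,176,180):
    d=np.array([np.cos(np.radians(th)),np.sin(np.radians(th)),0]);q=np.array([.547,.3095,.17])
    print(n,th,proj(p,[q+d*.01,q+d*.08,q+d*.1+[0,0,.016]]).round(1).tolist())
E
```

```text
mug [ 0.468  -0.0786  0.085 ] htip [ 0.5079 -0.0263  0.072 ]
posttop side [0.5457 0.3103 0.19  ] scene [0.5478 0.3079 0.19  ]
arm [0.5348 0.3117 0.17  ] [0.4681 0.3175 0.17  ] 175.0232156896865
tip [0.4449 0.3207 0.187 ] scene arm [0.5156 0.3109 0.17  ] [0.4433 0.3182 0.17  ]
scene 168 [[453.2, 212.0], [466.0, 192.5], [471.2, 182.1]]
scene 172 [[452.9, 211.9], [463.6, 191.5], [468.2, 180.9]]
scene 176 [[452.6, 211.8], [461.2, 190.6], [465.2, 179.8]]
scene 180 [[452.3, 211.7], [458.7, 189.9], [462.1, 178.8]]
side 168 [[325.8, 294.5], [361.0, 307.2], [372.2, 305.5]]
side 172 [[325.9, 294.3], [361.9, 304.8], [373.3, 302.5]]
side 176 [[326.0, 294.0], [362.6, 302.4], [374.1, 299.4]]
side 180 [[326.1, 293.7], [363.1, 300.0], [374.6, 296.3]]
```

```bash
python3 -m jog '[85,1,1,50,0,85,1,1,95,0,85,1,1,125,0,85,1,1,144,0,85,1,1,144,0,60,1,1,144,0,55,1,1,144,0,55,1,1,144,0,55,1,1,144,0,55,1,1,144,0,55,1,1,130,0,55,1,1,90,0,55,1,1,40,0,55,1,1,11,0,55,1,1,11,0]'
python3 - <<'E'
from h import *
shift(.4012,.2781,.351,-5.5)
E
```

```text
t: 22.12
eef_pos: [0.469, -0.0788, 0.3535]
ee_rot: [0.002, 0.897, 0.442, 0.002]
wrist_force: [0.0, 0.8, -2.7]
gripper_width: 0.744
grasp_force: 67.0
t 22.12 TCP [ 0.469  -0.0788  0.3535] heading -37.5 q6 0.23 SHIFT [ 241.9 -271.1    1.2] turn -32.0 F [ 0.   0.8 -2.7] w 0.7441177069727877
```

```bash
python3 -m jog '[55,20,-60,0,-8,55,50,-110,0,-16,55,85,-150,0,-24,55,125,-185,0,-32,55,165,-220,0,-32,55,205,-250,0,-32,55,242,-271,0,-32,55,242,-271,0,-32,55,242,-271,0,-32]'
python3 - <<'E'
from h import *; import pickle
shift(.4808,.2704,.353,-5.5)
p,im=cap('wrist','w8'); pickle.dump(p,open('w8.pkl','wb'))
for n in('scene','side'): cap(n,n+'8')
E
```

```text
t: 23.25
eef_pos: [0.4001, 0.2779, 0.3489]
ee_rot: [-0.0, 0.74, 0.672, -0.002]
wrist_force: [-0.4, 0.2, -2.2]
gripper_width: 0.743
grasp_force: 67.7
t 23.25 TCP [0.4001 0.2779 0.3489] heading -5.5 q6 0.45 SHIFT [ 0.2 81.  -4.3] turn 0.0 F [-0.4  0.2 -2.2] w 0.7425042178721595
```

```bash
python3 - <<'E'
from h import *; import pickle
p=pickle.load(open('w8.pkl','rb')); im=cv2.imread('pics/w8.png').astype(int)
base=np.array([.5468,.3093,.17]); d=np.array([-.9954,.0958,0])
print('expect arm 15,38,62,80, tip', proj(p,[base+d*s for s in(.015,.038,.062,.08)]+[base+d*.1+[0,0,.016]]).round(1).tolist())
print('handle top bar pred',proj(p,[[.4001+.0096*k*10,.2779+.0995*k*10,.349-.155+.01] for k in(.033,.045,.064)]).round().tolist())
b,g,rr=im[...,0],im[...,1],im[...,2]
m=(b>rr+2)
for u in range(380,640,12):
    v=np.where(m[:,u])[0]
    if len(v):
        runs=np.split(v,np.where(np.diff(v)>2)[0]+1); print(u,[(int(x[0]),int(x[-1])) for x in runs if len(x)>3][:6])
E
```

```text
expect arm 15,38,62,80, tip [[594.6, 164.4], [546.1, 164.3], [495.5, 164.3], [457.5, 164.2], [426.0, 170.9]]
handle top bar pred [[325.0, 212.0], [325.0, 181.0], [326.0, 129.0]]
380 [(380, 386)]
392 [(357, 366), (369, 377)]
404 [(337, 347), (364, 368), (389, 399)]
416 [(169, 179), (258, 262), (338, 344), (361, 369), (375, 380), (389, 392)]
428 [(114, 165), (170, 180), (335, 343), (347, 361), (365, 376), (379, 383)]
440 [(99, 159), (162, 178), (336, 343), (354, 357), (366, 372), (375, 395)]
452 [(89, 161), (165, 184), (331, 336), (339, 356)]
464 [(85, 118), (125, 185), (322, 359)]
476 [(83, 126), (132, 144), (147, 184), (332, 338), (346, 356), (359, 369)]
488 [(84, 138), (150, 180), (346, 352), (363, 379), (382, 386)]
500 [(88, 143), (152, 160), (164, 175), (320, 325), (340, 350), (354, 368)]
512 [(99, 114), (118, 147), (154, 175), (340, 348), (352, 362), (368, 383)]
524 [(137, 145), (154, 158), (161, 175), (319, 325), (339, 347), (350, 355)]
536 [(139, 150), (160, 175), (321, 325), (348, 357), (371, 388)]
548 [(141, 148), (162, 175), (331, 336), (348, 356), (367, 373), (376, 384)]
560 [(143, 152), (155, 161), (164, 175), (368, 380), (389, 398)]
572 [(160, 175), (352, 360), (373, 380), (390, 399)]
584 [(146, 154), (161, 175), (362, 373), (376, 384), (387, 398)]
596 [(157, 177), (372, 381), (385, 391)]
608 [(150, 155), (160, 180)]
620 [(152, 157), (178, 181)]
632 [(154, 165), (183, 187)]
```

The arm line found numerically in the wrist image sits 1.6 mm nearer the mug than predicted and parallel to it. Thread the handle over the hook with that correction.

```bash
python3 -m jog '[55,-1,15,0,0,55,-2,30,0,0,55,-2,45,0,0,55,-2,60,0,0,55,-2,72,0,0,55,-2,80,0,0,55,-2,80,0,0,55,-2,80,0,0]'
python3 -m jog '[55,0,0,8,0,55,0,0,15,0,55,0,0,19,0,55,0,0,22,0,55,0,0,22,0]'
python3 - <<'E'
from h import *
shift(.4808,.2704,.325,-5.5)
E
```

```text
t: 24.4
eef_pos: [0.4799, 0.2688, 0.3506]
ee_rot: [-0.0, 0.74, 0.672, -0.0]
wrist_force: [0.1, 1.0, -2.9]
gripper_width: 0.746
grasp_force: 67.7
t: 25.02
eef_pos: [0.4802, 0.2687, 0.3284]
ee_rot: [-0.0, 0.74, 0.672, -0.0]
wrist_force: [-0.2, -0.1, -1.7]
gripper_width: 0.744
grasp_force: 67.7
t 25.02 TCP [0.4802 0.2687 0.3284] heading -5.5 q6 0.39 SHIFT [1.8 0.5 3.4] turn -0.0 F [-0.2 -0.1 -1.7] w 0.74368939031035
```

```bash
python3 -m jog '[55,0,0,2,0,55,0,0,4,0,55,0,0,5,0,55,0,0,5,0]'; python3 -m jog '[55,0,0,1,0,55,0,0,2,0,55,0,0,2,0]'
```

```text
t: 25.52
eef_pos: [0.4805, 0.2688, 0.3253]
ee_rot: [0.0, 0.74, 0.672, 0.001]
wrist_force: [-3.7, -2.6, 7.5]
gripper_width: 0.743
grasp_force: 68.9
t: 25.9
eef_pos: [0.4806, 0.2688, 0.3248]
ee_rot: [0.0, 0.74, 0.673, 0.001]
wrist_force: [-9.1, -3.9, 15.2]
gripper_width: 0.748
grasp_force: 69.9
```

Contact came at exactly the expected height (0.325). Unload slightly, open, wait, and rise.

```bash
python3 -m jog '[55,0,0,-2,0,62,0,0,-2,0,70,0,0,-2,0,80,0,0,-2,0,85,0,0,-2,0,85,0,0,-2,0,85,0,0,-2,0,85,0,0,-2,0]'
python3 -m jog '[85,0,0,-15,0,85,0,0,-40,0,85,0,0,-80,0,85,0,0,-120,0,85,0,0,-120,0]'
python3 - <<'E'
from h import *; import pickle
# brown-dark pixels that differ from the pre-mug picture, per view; compare two moments
for n in('scene','side'):
    a=cv2.imread(f'pics/{n}7.png').astype(int); p,im=cap(n,n+'9'); b=im[:,:,::-1].astype(int)
    m=(np.abs(a-b).sum(2)>60)&(b[...,2]>b[...,0]+12)&(b.sum(2)<190)
    k,l,st,ce=cv2.connectedComponentsWithStats(m.astype(np.uint8))
    print(n,[(st[i].tolist(),ce[i].round().tolist()) for i in range(1,k) if st[i,4]>60])
    print(' seat-below pred',proj(p,[[.485,.315,.17],[.485,.315,.13],[.485,.27,.13],[.485,.315,.0]]).round().tolist())
E
```

```text
t: 26.9
eef_pos: [0.4802, 0.2687, 0.3237]
ee_rot: [0.0, 0.74, 0.672, -0.0]
wrist_force: [-0.4, 0.2, -1.1]
gripper_width: 1.001
grasp_force: 0.0
t: 27.52
eef_pos: [0.4809, 0.269, 0.4493]
ee_rot: [0.002, 0.74, 0.672, 0.004]
wrist_force: [0.3, 0.3, 0.7]
gripper_width: 0.995
grasp_force: 0.0
scene [([261, 0, 16, 29, 332], [269.0, 13.0]), ([359, 6, 5, 19, 68], [361.0, 14.0]), ([299, 29, 16, 15, 89], [305.0, 36.0]), ([430, 61, 23, 12, 110], [442.0, 65.0]), ([481, 117, 51, 14, 155], [505.0, 125.0]), ([585, 119, 35, 16, 220], [599.0, 125.0]), ([546, 157, 57, 64, 1401], [576.0, 194.0]), ([434, 192, 26, 32, 292], [445.0, 206.0]), ([451, 192, 29, 44, 674], [466.0, 216.0]), ([555, 219, 57, 41, 961], [590.0, 241.0])]
 seat-below pred [[460.0, 196.0], [456.0, 208.0], [436.0, 203.0], [444.0, 244.0]]
side [([431, 42, 11, 15, 85], [437.0, 49.0]), ([360, 61, 57, 49, 964], [391.0, 88.0]), ([456, 67, 15, 14, 105], [464.0, 75.0]), ([353, 79, 19, 40, 172], [359.0, 102.0]), ([353, 126, 13, 15, 66], [360.0, 131.0]), ([623, 147, 17, 17, 163], [633.0, 155.0]), ([366, 157, 24, 10, 87], [377.0, 162.0]), ([578, 214, 25, 14, 87], [591.0, 221.0]), ([328, 301, 43, 56, 1434], [350.0, 331.0])]
 seat-below pred [[353.0, 301.0], [352.0, 314.0], [356.0, 295.0], [350.0, 351.0]]
```

```bash
python3 - <<'E'
from h import *
p=r.camera_params('scene');q=r.camera_params('side')
for a in((457,213),(463,214)):
    o1,d1=ray(p,a);o2,d2=ray(q,(350,331)); st=np.linalg.lstsq(np.c_[d1,-d2],o2-o1,rcond=None)[0]; x,y=o1+d1*st[0],o2+d2*st[1]
    print(((x+y)/2).round(3),np.linalg.norm(x-y).round(4))
E
python3 -m jog '[85,0,0,-120,0,85,0,0,-120,0,85,0,0,-120,0,85,0,0,-120,0]' | head -1
python3 - <<'E'
from h import *
for n in('scene','side'):
    p,im=cap(n,n+'10'); a=cv2.imread(f'pics/{n}7.png').astype(int); b=im[:,:,::-1].astype(int)
    m=(np.abs(a-b).sum(2)>60)&(b[...,2]>b[...,0]+12)&(b.sum(2)<190)
    w=(slice(180,245),slice(425,490)) if n=='scene' else (slice(290,365),slice(320,380))
    v,u=np.where(m[w]); print(n,u.mean()+w[1].start,v.mean()+w[0].start,len(u))
    # stack region unchanged?
    c=proj(p,[.528,-.29,.08])[0].astype(int); A=a[c[1]-35:c[1]+35,c[0]-25:c[0]+25]; B=b[c[1]-35:c[1]+35,c[0]-25:c[0]+25]
    print(' stack dark px before/after',int((A.sum(2)<170).sum()),int((B.sum(2)<170).sum()))
E
```

```text
[0.481 0.328 0.105] 0.0168
[0.483 0.338 0.114] 0.008
t: 28.12
scene 462.9243188698284 213.4510595358224 991
 stack dark px before/after 1081 1092
side 350.29006526468453 330.81363306744015 1379
 stack dark px before/after 1249 1862
```

The mug centroid is at z ≈ 0.11, under the hook seat and steady between two looks. The stack looks unchanged in the scene view, so I hand in.

```bash
python3 -c "
from rig import r
print(r.job_done())"
```

```text
the job is handed in; nothing more can be done
None
```

The three beakers are nested in one straight stack on the bat and the mug hangs by its handle on the hook; I handed the job in at about 28 s, with the final mug and stack checks made by image code, not by eye.

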